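# Turn the lazy Susan to the pepper mill and lock it

### The arm

A 6-joint arm with a two-finger parallel gripper is mounted at the origin on a cart in front of the work surface, level with it; the furniture and walls round the work are solid. World frame = base frame: x ahead of the robot, y to its left, z up, the work surface at z = 0. Lengths are in m, angles in rad, forces in N, time in s.
With the tool pointing down it reaches from about 0.25 to 0.775 m from the base axis. Payload 4 kg.
Tool frame: the origin (TCP) lies midway between the tips of the shut fingers; the grasp point (between the pads) lies 19 mm behind it; z points along the fingers, y is the line along which they close (so a half turn about z gives the same grasp; the last joint's range is limited). The gripper opens to 94 mm and grips with 3 to 60 N. Pads are 16 mm wide; open, the fingers measure 119 mm over their backs; the gripper's body (75 mm by 177 mm) begins 78 mm behind the grasp point.
Start: joints at [-1.216, 0.087, 1.371, -0, 1.684, -0.103], TCP at [0.243, -0.493, 0.206] pointing down, gripper open.
Joint ranges: [-3.1, 3.1], [-0.76, 2.03], [0.27, 2.55], [-1.08, 4.22], [0.17, 2.65], [-2.57, 2.57]. Speed limits (rad/s): [2.79, 2.79, 3.14, 3.14, 3.14, 3.14].

### API

Orientations are given as [roll, pitch, yaw] about the fixed x, y, z axes, in that order (R = Rz(yaw) Ry(pitch) Rx(roll)).
In Python, from bench import robot gives the robot as it stands.
- The arm moves only by the tool servo_tool, never from a script. Its argument "moves" is a list of rows, each a list of 5 numbers: the shift along the tool's x, y, z in units of 25 mm (1.0 is 25 mm), then the turn about the tool's z in units of 6 degrees (1.0 is 6 degrees), then the closure, from 0 (fully open) to 1 (shut). In form: [[dx, dy, dz, yaw, gripper], ...]. A call has 1 to 10 rows; each row is the pose to reach, as a shift and turn from the pose commanded when the call began, along the tool's axes at that moment; what a row does not reach only later rows make up. A row lasts 1/12 s, in which the tool goes at most 41.7 mm and 7.16 degrees, less where a joint would pass 70% of its speed; a pose out of reach is approached as far as the arm can. A call with a gripper value outside its range is refused whole. The fingers move at their own pace and stop on an object; the grip force is fixed at half the most. Time passes only in rows, so rows that repeat a pose let the fingers close. It gives the time, the measured TCP pose, the force, the opening and the grip force at its end, in the units of the state.
- robot.get_obs(): the state, without advancing time (a new reading comes with each control period).
- robot.snapshot(name): name is "scene" or "top"; returns a dict with "image" (480x640x3 uint8, blue, green, red), "fx", "fy", "cx", "cy" (pixels), "eye" and "orientation" of the camera in the world. Camera axes: x right, y down, z forward; pixel columns grow to the right and rows downward; lengths in m; the calibration is good to about 2 mm. A picture is of the moment at which its call begins. There is no depth.
- robot.close_job(): hands the job in; it is judged then, once.
The state is a dict: "time": time; "joint_positions": joint angles; "qvel": joint speeds; "joint_torque": joint torques, N m; "tool_pos": TCP position; "ee_rot": TCP orientation; "wrist_force": force on the tool from outside, world axes, zero at the start; "wrist_torque": the same for the moment, N m; "width": finger opening in m; "finger_force": force on a finger pad.
Only numpy, scipy, OpenCV 4.12 (cv2) and the standard library are available. Lean on these libraries where they do the work, as an engineer would, in place of code of your own. Each camera call takes 0.05 s, during which the arm holds its last target. There are 200 camera calls.

### The job

The cook wants the pepper mill: push the lazy Susan round by its rim with your fingers until the pepper mill stands at the front, straight behind the lock bolt. Then push the bolt's knob fully home, so that the bolt goes through the slot in the rim and the turntable can no longer turn. The mill and the jars only ride along: do not touch or lift them, keep them all standing on it in their places, and leave everything else on the worktop alone.

Things in the scene. Friction and masses are not known exactly. Their poses are not given: they have to be found in the camera images.
- base: Wooden foot of the condiment turntable (lazy Susan), fixed. Origin: on the turning axis at z = 0. Its -x axis points to the turntable's front, where the lock bolt is (towards the robot, up to 0.3 rad aside). Foot disc 210 mm across, 12 mm high. At the front a block guides the bolt: 44 mm wide, 152 to 168 mm from the axis, top at z = 68 mm.
- tray: Turntable on the foot; turns either way without stops (friction about 0.2 N m; pushed fast it coasts on a little) and stays where left. Origin on the axis at z = 0, z up; its frame turns with it. Disc 290 mm across, floor at z = 36 mm. On its edge a wall, z = 36 to 68 mm, radii 133 to 145 mm, broken by 4 hand gaps and 4 bolt slots. Mill and jars stand 72 mm out, one behind each slot.
- gap (a point): Middle of one hand gap of the wall, 139 mm from the axis, z = 52 mm, on the tray's 225 degree direction (from its x towards its y axis); the other three at 45, 135, 315 degrees. 56 mm wide in the clear; the wall's ends there are upright and round (radius 6 mm). Closed fingertips fit in the gap and push such an end along the circle to turn the tray.
- slot (a point): Middle of one bolt slot of the wall, 139 mm from the axis, z = 54 mm, on the tray's -x direction (180 degrees); the other three at 0, 90, 270 degrees. 20 mm wide in the clear, with round edges (radius 6 mm), open at the top.
- bolt (a joint): Travel of the steel lock bolt, m: 0 drawn back (the start), 0.020 home. A level 12 mm rod with a round nose at z = 54 mm, in the block at the front. Drawn back, the nose is 150 mm from the axis, clear of the wall; home, it stands right through a slot. It centres a slot up to about 8 mm off; farther off the wall stops it. Needs about 3 N; stays where left.
- bolt_knob (a point): Middle of the outer face of the bolt's push knob (a steel disc 28 mm across, 10 mm thick, standing upright, z = 54 mm), 199 mm in front of the axis when open, 179 mm when home; it is pushed along the base's +x axis. Axes as the base's.
- pepper_mill: Turned brown wooden pepper mill with a round head, 58 mm across, 160 mm high, loose, on the turntable behind the left, back or right slot at the start. Origin at the middle of its underside.
- mustard_jar: Squat glass jar with a pale yellow content and a flat lid, 68 mm across, 85 mm high, loose on the turntable, near the front at the start. Origin at the middle of its underside.
- honey_jar: Glass jar with rounded-square sides and amber content and a flat lid, 66 mm across, 90 mm high, loose on the turntable. Origin at the middle of its underside.
- jam_jar: Squat glass jar with dark red content and a flat lid, 61 mm across, 75 mm high, loose on the turntable. Origin at the middle of its underside.
- cup: White cup, 90 mm across with its handle 130 mm, 96 mm high, at the left; bystander. Origin under it, between cup and handle.
- glass_dish: Fluted clear glass dish, 110 mm across, 42 mm high, at the left near the front edge; bystander. Origin under it.
- bowl: White bowl, 115 mm across, 56 mm high, at the right; bystander. Origin under it.
- teaspoon: Metal teaspoon, 130 mm long, lying at the right near the front edge; bystander. Origin at its middle.
- shaker: Slim spice shaker, 46 mm across, 106 mm high, standing on the worktop to the right of the turntable; bystander. Origin under it.
There are look-alikes about, which are no part of the job. Of the things that look like the pepper_mill, the smallest one is meant.

How it is judged:
On the way:
1. the pepper mill has been turned to the front while the bolt is still drawn back (x of pepper_mill in the frame of base below -0.045 m and y of pepper_mill in the frame of base between -0.02 and 0.02 m and value of joint bolt below 0.006 m), for 0.2 s.
At the end, for the whole second after the job is handed in: Pepper mill within 20 mm of straight behind the bolt, over 45 mm in front of the axis; bolt at least 16 of its 20 mm home through the rim's slot; mill and three jars upright (within 0.12 rad) and at rest on the turntable, each 47 to 97 mm from its axis (x of pepper_mill in the frame of base below -0.045 m and y of pepper_mill in the frame of base between -0.02 and 0.02 m and value of joint bolt above 0.016 m and angle between each of pepper_mill, mustard_jar, honey_jar, jam_jar's own z axis and vertical below 0.12 rad and z of each of pepper_mill, mustard_jar, honey_jar, jam_jar in the frame of tray below 0.042 m and linear speed of each of pepper_mill, mustard_jar, honey_jar, jam_jar below 0.02 m/s and horizontal distance between pepper_mill and base between 0.047 and 0.097 m and horizontal distance between mustard_jar and base between 0.047 and 0.097 m and horizontal distance between honey_jar and base between 0.047 and 0.097 m and horizontal distance between jam_jar and base between 0.047 and 0.097 m); the robot touches nothing.
It fails at once if the robot touches the mill or a jar with more than 2 N (contact force between any of the fingers, the arm and pepper_mill above 2 N or contact force between any of the fingers, the arm and mustard_jar above 2 N or contact force between any of the fingers, the arm and honey_jar above 2 N or contact force between any of the fingers, the arm and jam_jar above 2 N).
It fails at once if the mill or a jar is lifted off the turntable or tipped (z of any of pepper_mill, mustard_jar, honey_jar, jam_jar in the frame of tray above 0.05 m or angle between any of pepper_mill, mustard_jar, honey_jar, jam_jar's own z axis and vertical above 0.35 rad).
It fails at once if something else on the worktop is moved by more than 25 mm (distance of any of cup, glass_dish, bowl, teaspoon, shaker from where it was at the start of the episode above 0.025 m).
It also fails if it takes over 61 s, if anything falls off the work surface, if the arm or the gripper's body presses on something with over 40 N, if the wrist force passes 120 N, or if a joint passes its speed limit or range.

## Working session

There is one attempt and no reset: what is moved stays moved. The work goes in short steps, Python scripts to look and compute and a tool call to move; the robot and the scene stay as the last step left them, time stands still between calls to the robot, and variables do not carry over. Pictures are saved under pics/ and viewed, at most 10 in all, crops included, and the job is handed in when it is done.

Besides the shell and the picture viewer there is one more tool, called as name([rows], argument=value, ...), one row to a line, values as JSON. servo_tool: Moves the arm, as the interface text tells. Its arguments: {"type":"object","properties":{"moves":{"type":"array"}},"required":["moves"]}

```bash
mkdir -p pics && ls && cat > h.py <<'E'
import numpy as np,cv2
from bench import robot
from scipy.spatial.transform import Rotation as R
def snap(n,f):
    s=robot.snapshot(n); cv2.imwrite('pics/'+f,s['image']); return s
def rot(s):
    o=np.array(s['orientation'],float)
    if o.shape==(3,3): return o
    return R.from_euler('xyz',o).as_matrix() if o.size==3 else R.from_quat(o).as_matrix()
def ray(s,u,v):
    d=rot(s)@np.array([(u-s['cx'])/s['fx'],(v-s['cy'])/s['fy'],1.]); return np.array(s['eye'],float),d
def plane(s,u,v,z):
    e,d=ray(s,u,v); return e+d*(z-e[2])/d[2]
def proj(s,p):
    q=rot(s).T@(np.array(p)-np.array(s['eye'])); return np.array([s['cx']+s['fx']*q[0]/q[2],s['cy']+s['fy']*q[1]/q[2]])
E
python3 - <<'E'
from h import *
for n in('scene','top'):
    s=snap(n,n+'0.png'); print(n,s['eye'],s['orientation'],s['fx'],s['fy'],s['cx'],s['cy'])
print(robot.get_obs())
E
```

```text
pics
scene [-0.07306891  0.85943937  0.88084253] [-2.20972854  0.01441104 -2.47146844] 503.38557630644755 503.38557630644755 323.73508757749437 238.9676726484011
top [ 0.39375671 -0.00356046  1.13139869] [-2.96897728e+00 -1.39920464e-03 -1.55169131e+00] 459.7178343882078 459.7178343882078 323.3450950320345 236.48173074019695
{'time': 0.1, 'joint_positions': array([-1.21603994e+00,  8.79072457e-02,  1.37208381e+00, -1.59769023e-05,
        1.68358547e+00, -1.03109907e-01]), 'qvel': array([-0.00250415, -0.00210684, -0.00322055,  0.00127858, -0.00119971,
        0.00070522]), 'joint_torque': array([ 3.61659237e-03, -3.41249514e+01, -3.03302836e+01,  7.20146787e-02,
        3.03614675e-02, -1.05228185e-04]), 'tool_pos': array([ 0.24293635, -0.49289956,  0.20441672]), 'ee_rot': array([-3.13961768e+00, -1.88399962e-04,  4.57864322e-01]), 'wrist_force': array([0.19024265, 0.27993496, 1.00074089]), 'wrist_torque': array([-0.0213741 ,  0.05630957, -0.01703965]), 'finger_force': 0.0, 'width': 0.09426296915359558}
```

View pics/scene0.png

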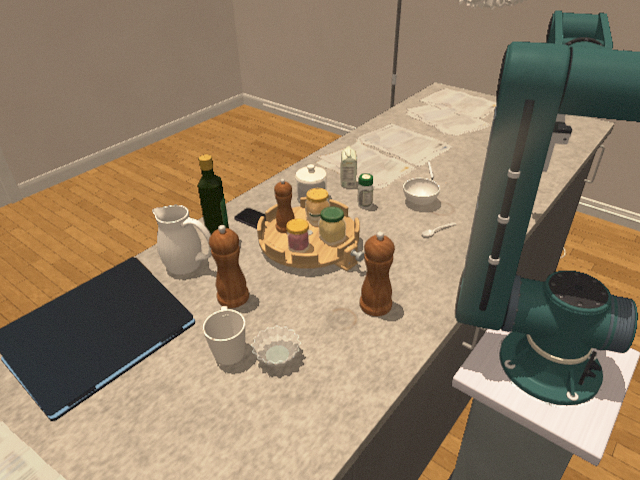

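View pics/top0.png

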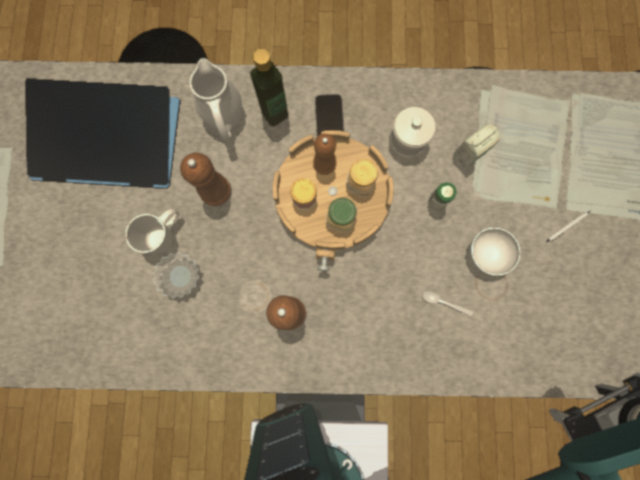

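The three mill look-alikes are at scene px (284,205) on the tray, (231,265) and (378,275), both on the worktop. The smallest is the one on the tray, at top px (325,150) near the back. The bolt is at top px (324,258). Next, a close crop and a first measurement.

```bash
python3 - <<'E'
from h import *
s=robot.snapshot('top'); im=s['image']
c=im[120:285,250:410]; cv2.imwrite('pics/crop1.png',cv2.resize(c,None,fx=3.6,fy=3.6,interpolation=cv2.INTER_CUBIC)) 
t=robot.snapshot('scene'); 
# tray outline: wood colour mask
hsv=cv2.cvtColor(im,cv2.COLOR_BGR2HSV)
m=((hsv[...,0]>8)&(hsv[...,0]<22)&(hsv[...,1]>95)&(hsv[...,2]>90)).astype(np.uint8)
m[:100]=0;m[262:]=0;m[:,:255]=0;m[:,405:]=0
cs,_=cv2.findContours(m,cv2.RETR_EXTERNAL,cv2.CHAIN_APPROX_NONE)
k=max(cs,key=cv2.contourArea); h=cv2.convexHull(k)[:,0]
print(cv2.fitEllipse(h), cv2.boundingRect(h))
# rays to wall-top plane, circle fit with r free, using only rim points
P=np.array([plane(s,u,v,.068)[:2] for u,v in k[:,0]])
from scipy.optimize import least_squares
f=lambda q:np.hypot(P[:,0]-q[0],P[:,1]-q[1])-q[2]
r=least_squares(f,[.5,0,.145],loss='soft_l1',f_scale=.002).x; print('circle',r)
for n,(u,v) in dict(knob=(323,266),block=(325,254)).items(): print(n,plane(s,u,v,.06))
C=np.array([r[0],r[1]])
# polar unwrap of rim at z=.068, r .139
for rr in(.136,.139,.142):
  row=''
  for a in range(0,360,3):
    p=proj(s,[C[0]+rr*np.cos(np.radians(a)),C[1]+rr*np.sin(np.radians(a)),.068]).round().astype(int)
    row+='#' if m[p[1],p[0]] else '.'
  print(row)
E
```

```text
((332.0374755859375, 191.6324005126953), (118.16049194335938, 126.80973815917969), 11.192235946655273) (273, 130, 120, 130)
circle [ 0.69415255 -0.0209876   0.1429995 ]
knob [ 0.51044704 -0.00202269  0.06      ]
block [ 0.53884218 -0.00617757  0.06      ]
#################..##########################################################################################.##...#####
######..#########.......##########.#################################################.###########..#########........#####
######.##########.......#########......##.####.###########.##################.####....#########...##########.......#####
```

View pics/crop1.png

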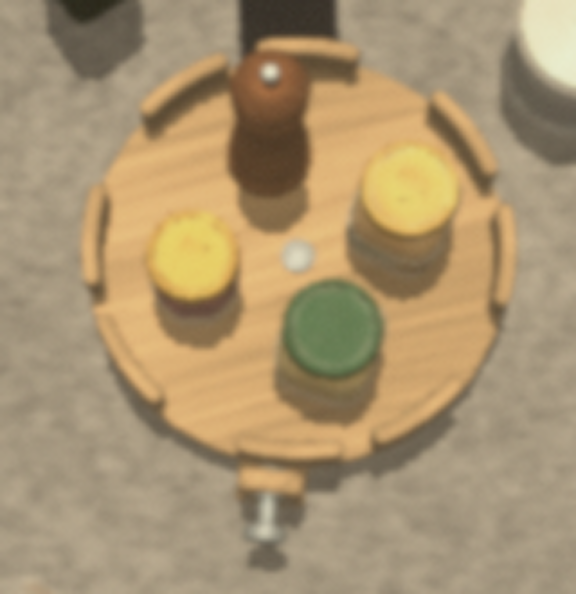

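The crop confirms the mill on the tray at the back (270,100). The bolt slots, where the wall breaks are narrow, are at crop (243,53), (98,298), (358,446) and (499,190). The hand gaps are at (121,147), (198,420), (480,345) and (396,78). The mustard jar (green lid) is at the front, jam at left and honey at right.

```bash
python3 - <<'E'
from h import *
s=robot.snapshot('top'); t=robot.snapshot('scene')
cr=lambda u,v:(250+u/3.6,120+v/3.6)
def tri(a,b):
    (e,d),(f,g)=ray(s,*a),ray(t,*b); d/=np.linalg.norm(d);g/=np.linalg.norm(g)
    k=np.linalg.lstsq(np.c_[d,-g],f-e,rcond=None)[0]; p,q=e+k[0]*d,f+k[1]*g
    return ((p+q)/2).round(4),round(np.linalg.norm(p-q),4)
C=np.array([.694,-.021])
ends=[(258,45),(357,60),(435,97),(493,175),(505,205),(500,305),(460,385),(375,440),(342,452),(238,440),(158,400),(105,310),(94,285),(97,185),(145,110),(228,62)]
for e in ends:
    p=plane(s,*cr(*e),.068)[:2]-C; print(e,np.degrees(np.arctan2(p[1],p[0])).round(1)%360,np.hypot(*p).round(4))
print('lookalike head',tri((281,312),(380,237)),'big2',tri((194,162),(224,230)))
print('tray mill head',tri(cr(270,72),(283,183)))
print('bolt',plane(s,*cr(268,492),.060),'knob top',plane(s,*cr(265,530),.068),'block',plane(s,*cr(271,478),.068))
print('base of lookalike in scene',plane(t,376,303,0))
b=np.vstack([np.hstack([t['image'][190:280,245:395]])]); cv2.imwrite('pics/crop2.png',cv2.resize(b,None,fx=5,fy=5,interpolation=cv2.INTER_CUBIC))
E
```

```text
(258, 45) 11.3 0.1459
(357, 60) 343.8 0.1391
(435, 97) 319.7 0.1419
(493, 175) 292.5 0.1414
(505, 205) 283.6 0.1425
(500, 305) 255.4 0.1393
(460, 385) 230.4 0.1406
(375, 440) 202.6 0.1377
(342, 452) 193.1 0.139
(238, 440) 164.3 0.1338
(158, 400) 139.3 0.1364
(105, 310) 109.1 0.1332
(94, 285) 101.4 0.1363
(97, 185) 72.6 0.1406
(145, 110) 47.5 0.1409
(228, 62) 20.4 0.1392
lookalike head (array([0.3998, 0.0781, 0.2117]), np.float64(0.0031)) big2 (array([0.7044, 0.2698, 0.2096]), np.float64(0.007))
tray mill head (array([ 0.7689, -0.0028,  0.1842]), np.float64(0.0058))
bolt [ 0.53250493 -0.0049902   0.06      ] knob top [ 0.50675588 -0.00350706  0.068     ] block [ 0.54064701 -0.00675298  0.068     ]
base of lookalike in scene [ 4.02640136e-01  6.91636877e-02 -1.11022302e-16]
```

View pics/crop2.png

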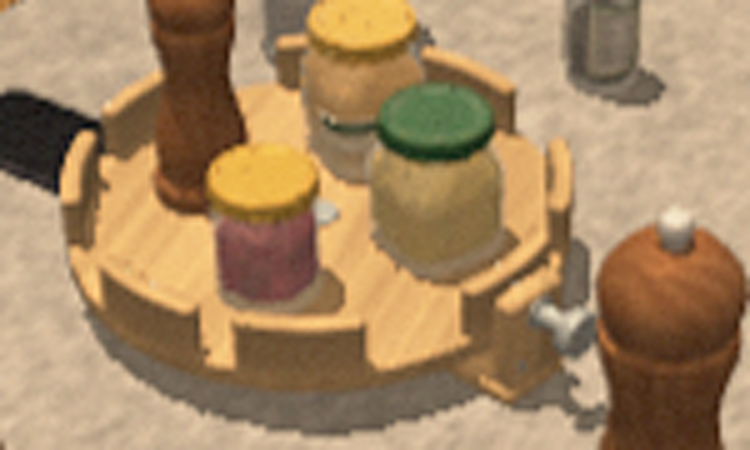

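The crop confirms the thing on the tray is the smallest mill. Its top measures z≈0.184 at the back, and the look-alikes' tops are at about 0.21. I take the axis as ≈(0.697,-0.0235), the front at ≈174° and the mill's slot at ≈17°. That means a counter-clockwise turn of about 157°, and I'll enter the gap at 152°.

```bash
cat >> h.py <<'E'
C=np.array([.697,-.0235])
def rows(ts):  # ts: list of (x,y,z,yaw_deg,grip) world -> rows
    o=robot.get_obs(); p=o['tool_pos']; y=o['ee_rot'][2]; M=R.from_euler('xyz',[np.pi,0,y]).as_matrix()
    print('now',p.round(4),np.degrees(o['ee_rot']).round(1),'t',o['time'],'q',o['joint_positions'].round(2))
    out=[]
    for t in ts:
        d=M.T@(np.array(t[:3])-p)/.025; w=(t[3]-np.degrees(y)+180)%360-180
        out.append([*[round(float(v),2) for v in d],round(-w/6,2),t[4]])
    print(out)
def arc(a,r=.136,z=.046,off=0): return (C[0]+r*np.cos(np.radians(a)),C[1]+r*np.sin(np.radians(a)),z,a-180+off,1)
E
python3 - <<'E'
from h import *
rows([arc(150,z=.2),arc(150,z=.1),arc(150)])
E
```

```text
now [ 0.243  -0.4932  0.2051] [-180.    -0.    26.2] t 0.3 q [-1.22  0.09  1.37 -0.    1.68 -0.1 ]
[[21.57, -13.35, 0.2, np.float64(9.37), 1], [21.57, -13.35, 4.2, np.float64(9.37), 1], [21.57, -13.35, 6.36, np.float64(9.37), 1]]
```

servo_tool([
  [1.6,-1,0,0.9,1],
  [3.2,-2,0,1.8,1],
  [4.8,-3,0,2.7,1],
  [6.4,-4,0,3.6,1],
  [8,-5,0,4.5,1],
  [9.6,-6,0,5.4,1],
  [11.2,-7,0,6.3,1],
  [12.8,-8,0,7.2,1],
  [14.4,-9,0,8.1,1],
  [16,-10,0,9,1],
])

```text
time: 1.13
tool_pos: [0.463, -0.1374, 0.2057]
ee_rot: [3.142, -0.001, -0.489]
wrist_force: [0.9, -1.3, 0.0]
width: 0.0306
finger_force: 0.0
```

```bash
python3 - <<'E'
from h import *
rows([arc(150,z=.2),arc(150,z=.1),arc(150)])
E
```

```text
now [ 0.463  -0.1374  0.2057] [ 1.8e+02 -1.0e-01 -2.8e+01] t 1.1333 q [-0.41 -0.06  1.52 -0.    1.68  1.65]
[[0.68, -8.61, 0.23, np.float64(0.33), 1], [0.68, -8.61, 4.23, np.float64(0.33), 1], [0.68, -8.61, 6.39, np.float64(0.33), 1]]
```

servo_tool([
  [0,0,0,0,1],
  [0,0,0,0,1],
  [0,0,0,0,1],
])

```text
time: 1.38
tool_pos: [0.4621, -0.1394, 0.2054]
ee_rot: [3.141, 0.0, -0.483]
wrist_force: [0.6, -0.5, 0.2]
width: 0.0107
finger_force: 0.0
```

```bash
python3 - <<'E'
from h import *
rows([arc(150,z=.2),arc(150,z=.1),arc(150)])
E
```

```text
now [ 0.4621 -0.1394  0.2054] [180.    0.  -27.7] t 1.3833 q [-0.41 -0.06  1.52 -0.    1.68  1.64]
[[0.73, -8.69, 0.22, np.float64(0.39), 1], [0.73, -8.69, 4.22, np.float64(0.39), 1], [0.73, -8.69, 6.38, np.float64(0.39), 1]]
```

servo_tool([
  [0.1,-1.4,0,0.1,1],
  [0.2,-2.8,0,0.2,1],
  [0.3,-4.2,0,0.3,1],
  [0.5,-5.6,0,0.4,1],
  [0.6,-7.0,0,0.4,1],
  [0.7,-8.2,0,0.4,1],
  [0.73,-8.7,0.5,0.4,1],
  [0.73,-8.7,2,0.4,1],
  [0.73,-8.7,3.5,0.4,1],
  [0.73,-8.7,4.4,0.4,1],
])

```text
time: 2.22
tool_pos: [0.5773, 0.0425, 0.0905]
ee_rot: [3.138, 0.005, -0.528]
wrist_force: [-0.3, -0.2, 0.2]
width: 0.0007
finger_force: 0.0
```

```bash
python3 - <<'E'
from h import *
t=snap('scene','s1.png'); s=snap('top','t1.png')
a=t['image'][150:290,240:420]; b=s['image'][110:290,240:420]
cv2.imwrite('pics/c3.png',np.hstack([cv2.resize(a,(400,311)),cv2.resize(b,(400,400))[:311]]))
rows([arc(150),arc(152)])
E
```

```text
now [0.5752 0.0424 0.0888] [179.6   0.6 -30.3] t 2.3167 q [-0.02  0.21  1.47 -0.    1.48  2.08]
[[0.1, -0.15, 1.71, np.float64(-0.05), 1], [0.1, 0.04, 1.71, np.float64(-0.39), 1]]
```

View pics/c3.png

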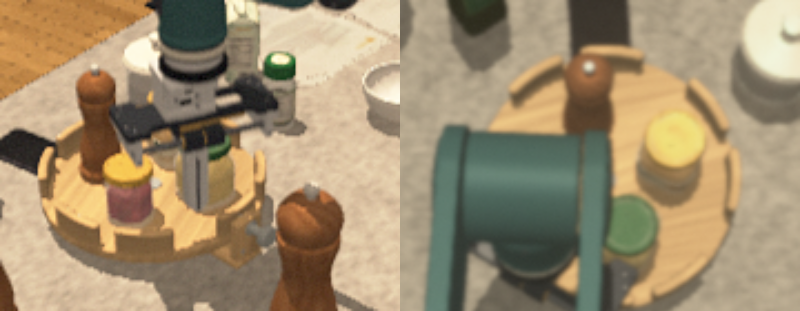

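The fingers hang over the front-left gap, at about crop (195,205), which is scene px (328,242). They are clear of the jars and the look-alike, so I descend into the gap.

servo_tool([
  [0.1,-0.1,0.8,0,1],
  [0.1,-0.1,1.5,0,1],
  [0.1,-0.1,1.7,0,1],
  [0.1,-0.1,1.7,0,1],
])

```text
time: 2.65
tool_pos: [0.5827, 0.0441, 0.0527]
ee_rot: [3.14, 0.001, -0.528]
wrist_force: [-0.5, 0.7, -0.1]
width: 0.0006
finger_force: 0.0
```

```bash
python3 - <<'E'
from h import *
rows([arc(a) for a in range(153,183,3)])
E
```

```text
now [0.5827 0.0441 0.0527] [ 1.799e+02  1.000e-01 -3.030e+01] t 2.65 q [-0.02  0.24  1.5  -0.    1.4   2.08]
[[-0.12, 0.34, 0.27, np.float64(-0.54), 1], [-0.09, 0.63, 0.27, np.float64(-1.04), 1], [-0.06, 0.91, 0.27, np.float64(-1.54), 1], [-0.0, 1.19, 0.27, np.float64(-2.04), 1], [0.07, 1.46, 0.27, np.float64(-2.54), 1], [0.15, 1.74, 0.27, np.float64(-3.04), 1], [0.24, 2.0, 0.27, np.float64(-3.54), 1], [0.35, 2.27, 0.27, np.float64(-4.04), 1], [0.48, 2.52, 0.27, np.float64(-4.54), 1], [0.61, 2.77, 0.27, np.float64(-5.04), 1]]
```

servo_tool([
  [-0.12,0.34,0.2,-0.5,1],
  [-0.1,0.63,0.2,-1,1],
  [-0.06,0.9,0.2,-1.5,1],
  [0,1.2,0.2,-2,1],
  [0.07,1.46,0.2,-2.5,1],
  [0.15,1.74,0.2,-3,1],
  [0.24,2,0.2,-3.5,1],
  [0.35,2.27,0.2,-4,1],
  [0.48,2.52,0.2,-4.5,1],
  [0.6,2.77,0.2,-5,1],
])

```text
time: 3.48
tool_pos: [0.5627, -0.0223, 0.0504]
ee_rot: [-3.141, -0.004, -0.001]
wrist_force: [1.0, 2.3, -0.1]
width: 0.0004
finger_force: 0.9
```

```bash
python3 - <<'E'
from h import *
s=snap('top','t2.png');t=snap('scene','s2.png')
a=t['image'][150:290,240:420]; b=s['image'][110:290,240:420]
cv2.imwrite('pics/c4.png',np.hstack([cv2.resize(a,(400,311)),cv2.resize(b,(400,400))[:311]]))
rows([arc(a) for a in range(183,213,3)])
E
```

```text
now [ 0.5627 -0.0234  0.0504] [179.9  -0.2  -0.3] t 3.5833 q [-0.14  0.19  1.56 -0.    1.38  1.43]
[[-0.06, 0.29, 0.18, np.float64(-0.55), 1], [-0.03, 0.57, 0.18, np.float64(-1.05), 1], [0.01, 0.86, 0.18, np.float64(-1.55), 1], [0.06, 1.14, 0.18, np.float64(-2.05), 1], [0.13, 1.41, 0.18, np.float64(-2.55), 1], [0.21, 1.68, 0.18, np.float64(-3.05), 1], [0.3, 1.95, 0.18, np.float64(-3.55), 1], [0.41, 2.22, 0.18, np.float64(-4.05), 1], [0.54, 2.47, 0.18, np.float64(-4.55), 1], [0.68, 2.72, 0.18, np.float64(-5.05), 1]]
```

View pics/c4.png

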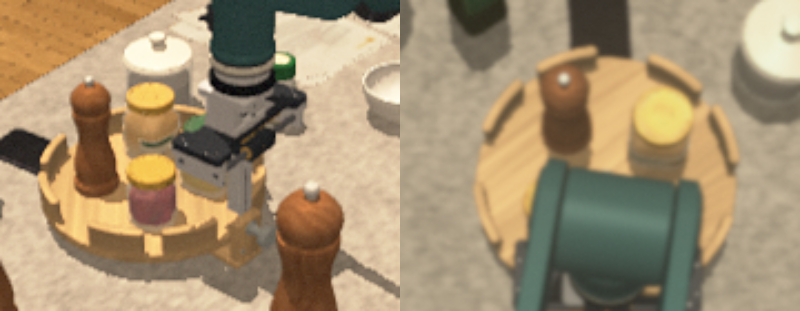

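The tray has turned by about 20°: the mill moved left to top crop (565,85), px ≈(314,148), and the fingers are in the gap by the bolt. I keep pushing along the arc.

servo_tool([
  [-0.06,0.3,0.1,-0.5,1],
  [-0.03,0.57,0.1,-1,1],
  [0,0.86,0.1,-1.5,1],
  [0.06,1.14,0.1,-2,1],
  [0.13,1.41,0.1,-2.5,1],
  [0.2,1.7,0.1,-3,1],
  [0.3,1.95,0.1,-3.5,1],
  [0.4,2.2,0.1,-4,1],
  [0.54,2.47,0.1,-4.5,1],
  [0.68,2.72,0.1,-5,1],
])

```text
time: 4.42
tool_pos: [0.5789, -0.0901, 0.0475]
ee_rot: [3.141, -0.002, 0.522]
wrist_force: [-1.2, 1.6, 0.9]
width: 0.0002
finger_force: 0.8
```

```bash
python3 - <<'E'
from h import *
rows([arc(a) for a in range(213,243,3)])
E
```

```text
now [ 0.5789 -0.0901  0.0475] [ 1.799e+02 -1.000e-01  2.990e+01] t 4.4167 q [-0.25  0.25  1.51  0.    1.39  0.8 ]
[[-0.01, 0.34, 0.06, np.float64(-0.52), 1], [0.01, 0.62, 0.06, np.float64(-1.02), 1], [0.05, 0.91, 0.06, np.float64(-1.52), 1], [0.1, 1.19, 0.06, np.float64(-2.02), 1], [0.17, 1.46, 0.06, np.float64(-2.52), 1], [0.25, 1.74, 0.06, np.float64(-3.02), 1], [0.35, 2.0, 0.06, np.float64(-3.52), 1], [0.46, 2.27, 0.06, np.float64(-4.02), 1], [0.58, 2.52, 0.06, np.float64(-4.52), 1], [0.72, 2.77, 0.06, np.float64(-5.02), 1]]
```

servo_tool([
  [0,0.34,0,-0.5,1],
  [0,0.62,0,-1,1],
  [0.05,0.9,0,-1.5,1],
  [0.1,1.2,0,-2,1],
  [0.17,1.46,0,-2.5,1],
  [0.25,1.74,0,-3,1],
  [0.35,2,0,-3.5,1],
  [0.46,2.27,0,-4,1],
  [0.58,2.5,0,-4.5,1],
  [0.7,2.75,0,-5,1],
])

```text
time: 5.25
tool_pos: [0.6281, -0.1409, 0.0474]
ee_rot: [3.141, -0.001, 1.045]
wrist_force: [0.5, 2.0, 1.3]
width: 0.0006
finger_force: 0.9
```

```bash
python3 - <<'E'
from h import *
rows([arc(a) for a in range(243,258,3)]+[arc(245,z=.2)])
E
```

```text
now [ 0.6281 -0.1409  0.0474] [179.9  -0.   59.9] t 5.25 q [-0.31  0.37  1.35  0.    1.42  0.22]
[[0.01, 0.32, 0.06, np.float64(-0.52), 1], [0.04, 0.61, 0.06, np.float64(-1.02), 1], [0.07, 0.89, 0.06, np.float64(-1.52), 1], [0.13, 1.17, 0.06, np.float64(-2.02), 1], [0.19, 1.44, 0.06, np.float64(-2.52), 1], [0.03, 0.51, -6.1, np.float64(-0.85), 1]]
```

servo_tool([
  [0,-0.2,0,0,1],
  [0,-0.2,-1.5,0,1],
  [0,-0.2,-3,0,1],
  [0,-0.2,-4.5,0,1],
  [0,-0.2,-6,0,1],
  [-1.5,-0.2,-6.4,0,1],
  [-3,0,-6.4,0,1],
  [-4.5,0,-6.4,0,1],
  [-6,0,-6.4,0,1],
  [-6,0,-6.4,0,1],
])

```text
time: 6.08
tool_pos: [0.5486, -0.2762, 0.2068]
ee_rot: [3.14, 0.004, 1.034]
wrist_force: [0.0, -0.4, -0.8]
width: 0.0007
finger_force: 0.0
```

```bash
python3 - <<'E'
from h import *
t=snap('scene','s5.png');s=snap('top','t5.png')
a=t['image'][190:280,245:395]; b=s['image'][110:290,240:420]
cv2.imwrite('pics/c5.png',np.hstack([cv2.resize(a,(400,240)).copy() if 0 else np.vstack([cv2.resize(a,(400,240)),np.zeros((160,400,3),np.uint8)]),cv2.resize(b,(400,400))]))
rows([arc(142,z=.2),arc(142)])
E
```

```text
now [ 0.5513 -0.2716  0.2066] [179.9  -0.   59.6] t 6.1833 q [-0.55  0.23  1.21  0.    1.7  -0.02]
[[12.22, -5.4, 0.26, np.float64(16.26), 1], [12.22, -5.4, 6.42, np.float64(16.26), 1]]
```

View pics/c5.png

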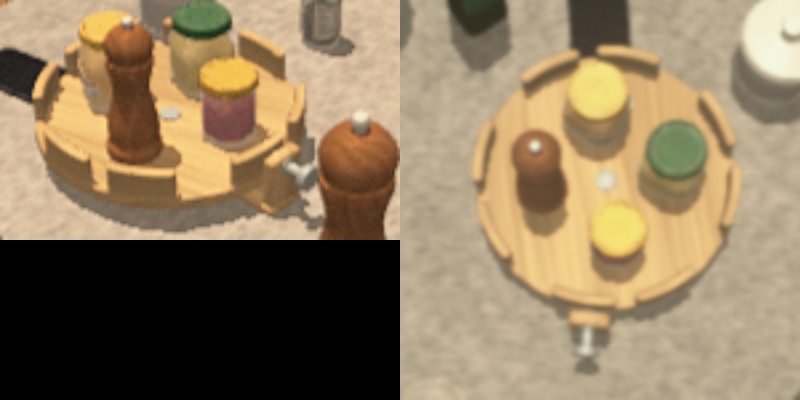

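The tray turned about 85°. The mill is now at the left, top crop (537,160), with jam at the front. The next gap, front-left, lies between crop (508,252) and (553,293).

```bash
python3 - <<'E'
from h import *
s=robot.snapshot('top'); k=2.2222
for u,v in [(508,252),(553,293),(613,300),(637,298),(475,178),(483,203),(725,202),(735,170)]:
    p=plane(s,240+(u-400)/k,110+v/k,.068)[:2]-C; print((u,v),np.degrees(np.arctan2(p[1],p[0])).round(1)%360,np.hypot(*p).round(4))
p=plane(s,240+(606-400)/k,110+180/k,.042); print('pin',p)
for n,(u,v) in dict(block=(590,318),knob=(586,342)).items():
    p=plane(s,240+(u-400)/k,110+v/k,.068)[:2]-C; print(n,np.degrees(np.arctan2(p[1],p[0])),np.hypot(*p))
rows([arc(144,z=.2),arc(144,z=.09)])
E
```

```text
(508, 252) 130.1 0.1367
(553, 293) 157.0 0.1426
(613, 300) 183.2 0.1377
(637, 298) 193.7 0.1389
(475, 178) 93.1 0.1428
(483, 203) 104.8 0.1376
(725, 202) 257.1 0.1294
(735, 170) 272.8 0.1372
pin [ 0.69711645 -0.0221936   0.042     ]
block 174.1081548074564 0.1579390194114139
knob 173.76713052651988 0.18358365762529108
now [ 0.5519 -0.2705  0.2063] [179.9  -0.   59.7] t 6.2333 q [-0.55  0.23  1.21  0.    1.7  -0.02]
[[12.0, -5.39, 0.25, np.float64(15.95), 1], [12.0, -5.39, 4.65, np.float64(15.95), 1]]
```

servo_tool([
  [0.8,-0.3,0,1.1,1],
  [1.6,-0.7,0,2.2,1],
  [2.4,-1.1,0,3.3,1],
  [3.2,-1.4,0,4.4,1],
  [4,-1.8,0,5.5,1],
  [4.8,-2.2,0,6.6,1],
  [5.6,-2.5,0,7.7,1],
  [6.4,-2.9,0,8.8,1],
  [7.2,-3.3,0,9.9,1],
  [8,-3.6,0,11,1],
])

```text
time: 7.07
tool_pos: [0.5748, -0.0491, 0.206]
ee_rot: [-3.141, -0.0, -0.112]
wrist_force: [0.7, -0.1, 0.0]
width: 0.0007
finger_force: 0.0
```

servo_tool([
  [0,0,0,0,1],
  [0,0,0,0,1],
])

```text
time: 7.23
tool_pos: [0.5751, -0.0501, 0.2058]
ee_rot: [3.141, -0.001, -0.102]
wrist_force: [-0.5, -0.5, -0.1]
width: 0.0007
finger_force: 0.0
```

```bash
python3 - <<'E'
from h import *
rows([arc(143,z=.2),arc(143,z=.09)])
E
```

```text
now [ 0.5751 -0.0501  0.2058] [180.   -0.   -5.9] t 7.2333 q [-0.18  0.15  1.3  -0.    1.69  1.49]
[[0.09, -4.37, 0.23, np.float64(5.19), 1], [0.09, -4.37, 4.63, np.float64(5.19), 1]]
```

servo_tool([
  [0,-0.9,0,1,1],
  [0,-1.8,0,2,1],
  [0,-2.7,0,3,1],
  [0.1,-3.6,0,4,1],
  [0.1,-4.37,0,5,1],
  [0.1,-4.37,0.5,5.2,1],
  [0.1,-4.37,2,5.2,1],
  [0.1,-4.37,3.5,5.2,1],
  [0.1,-4.37,4.6,5.2,1],
  [0.1,-4.37,4.6,5.2,1],
])

```text
time: 8.07
tool_pos: [0.5835, 0.0547, 0.0818]
ee_rot: [3.131, 0.012, -0.651]
wrist_force: [-1.4, 0.0, 0.1]
width: 0.0005
finger_force: 0.0
```

```bash
python3 - <<'E'
from h import *
rows([arc(143)])
E
```

```text
now [0.5835 0.0547 0.0818] [179.4   0.7 -37.3] t 8.0667 q [-0.    0.23  1.45 -0.    1.47  2.22]
[[0.07, -0.23, 1.43, np.float64(-0.05), 1]]
```

servo_tool([
  [0,0,0,0,1],
  [0,0,0.6,0,1],
  [0,0,1.2,0,1],
  [0,0,1.7,0,1],
  [0,0,1.7,0,1],
  [0,0,1.7,0,1],
])

```text
time: 8.57
tool_pos: [0.5896, 0.0556, 0.0489]
ee_rot: [-3.141, -0.001, -0.652]
wrist_force: [-0.3, -0.4, 0.0]
width: 0.0006
finger_force: 0.0
```

```bash
python3 - <<'E'
from h import *
rows([arc(a) for a in range(146,176,3)])
E
```

```text
now [0.5896 0.0556 0.0489] [-1.80e+02 -1.00e-01 -3.74e+01] t 8.5667 q [-0.    0.26  1.49 -0.    1.39  2.22]
[[-0.1, 0.23, 0.11, np.float64(-0.56), 1], [-0.07, 0.51, 0.11, np.float64(-1.06), 1], [-0.03, 0.79, 0.11, np.float64(-1.56), 1], [0.02, 1.07, 0.11, np.float64(-2.06), 1], [0.09, 1.35, 0.11, np.float64(-2.56), 1], [0.17, 1.62, 0.11, np.float64(-3.06), 1], [0.27, 1.89, 0.11, np.float64(-3.56), 1], [0.38, 2.15, 0.11, np.float64(-4.06), 1], [0.5, 2.41, 0.11, np.float64(-4.56), 1], [0.64, 2.66, 0.11, np.float64(-5.06), 1]]
```

servo_tool([
  [-0.1,0.23,0.05,-0.5,1],
  [-0.07,0.5,0.05,-1,1],
  [-0.03,0.8,0.05,-1.5,1],
  [0.02,1.07,0.05,-2,1],
  [0.1,1.35,0.05,-2.5,1],
  [0.17,1.62,0.05,-3,1],
  [0.27,1.9,0.05,-3.5,1],
  [0.38,2.15,0.05,-4,1],
  [0.5,2.4,0.05,-4.5,1],
  [0.64,2.66,0.05,-5,1],
])

```text
time: 9.4
tool_pos: [0.5632, -0.0064, 0.049]
ee_rot: [-3.14, -0.005, -0.125]
wrist_force: [2.0, 1.0, -0.6]
width: 0.0009
finger_force: 0.9
```

```bash
python3 - <<'E'
from h import *
rows([arc(a) for a in range(176,206,3)])
E
```

```text
now [ 0.5632 -0.0064  0.049 ] [-179.9   -0.3   -7.2] t 9.4 q [-0.11  0.2   1.57  0.    1.38  1.58]
[[-0.04, 0.31, 0.12, np.float64(-0.53), 1], [-0.01, 0.6, 0.12, np.float64(-1.03), 1], [0.02, 0.88, 0.12, np.float64(-1.53), 1], [0.08, 1.16, 0.12, np.float64(-2.03), 1], [0.14, 1.43, 0.12, np.float64(-2.53), 1], [0.23, 1.71, 0.12, np.float64(-3.03), 1], [0.32, 1.98, 0.12, np.float64(-3.53), 1], [0.43, 2.24, 0.12, np.float64(-4.03), 1], [0.55, 2.49, 0.12, np.float64(-4.53), 1], [0.69, 2.74, 0.12, np.float64(-5.03), 1]]
```

servo_tool([
  [-0.04,0.3,0.05,-0.5,1],
  [0,0.6,0.05,-1,1],
  [0.02,0.88,0.05,-1.5,1],
  [0.08,1.16,0.05,-2,1],
  [0.14,1.43,0.05,-2.5,1],
  [0.23,1.7,0.05,-3,1],
  [0.32,1.98,0.05,-3.5,1],
  [0.43,2.24,0.05,-4,1],
  [0.55,2.5,0.05,-4.5,1],
  [0.69,2.74,0.05,-5,1],
])

```text
time: 10.23
tool_pos: [0.5715, -0.0767, 0.048]
ee_rot: [3.14, -0.004, 0.398]
wrist_force: [1.2, 2.6, -0.6]
width: 0.0004
finger_force: 0.9
```

```bash
python3 - <<'E'
from h import *
rows([arc(a) for a in (206,209,212,215,217.5,220,222,223.5,224.5,225)])
E
```

```text
now [ 0.5715 -0.0767  0.048 ] [179.9  -0.2  22.8] t 10.2333 q [-0.23  0.22  1.53  0.    1.38  0.94]
[[0.02, 0.29, 0.08, np.float64(-0.53), 1], [0.04, 0.57, 0.08, np.float64(-1.03), 1], [0.08, 0.85, 0.08, np.float64(-1.53), 1], [0.13, 1.13, 0.08, np.float64(-2.03), 1], [0.19, 1.36, 0.08, np.float64(-2.45), 1], [0.25, 1.59, 0.08, np.float64(-2.87), 1], [0.31, 1.77, 0.08, np.float64(-3.2), 1], [0.36, 1.91, 0.08, np.float64(-3.45), 1], [0.4, 1.99, 0.08, np.float64(-3.62), 1], [0.41, 2.04, 0.08, np.float64(-3.7), 1]]
```

servo_tool([
  [0.02,0.3,0,-0.5,1],
  [0.04,0.57,0,-1,1],
  [0.08,0.85,0,-1.5,1],
  [0.13,1.13,0,-2,1],
  [0.19,1.36,0,-2.5,1],
  [0.25,1.59,0,-2.9,1],
  [0.31,1.77,0,-3.2,1],
  [0.36,1.9,0,-3.5,1],
  [0.4,1.99,0,-3.6,1],
  [0.41,2.04,0,-3.7,1],
])

```text
time: 11.07
tool_pos: [0.6, -0.1201, 0.0473]
ee_rot: [3.139, -0.002, 0.783]
wrist_force: [-0.5, 1.3, 0.2]
width: 0.0005
finger_force: 0.8
```

servo_tool([
  [0,0,0,0,1],
  [0,-0.2,0,0,1],
  [0,-0.2,-1.5,0,1],
  [0,-0.2,-3,0,1],
  [0,-0.2,-4.5,0,1],
  [0,-0.2,-6,0,1],
  [-1.5,-0.1,-6.4,0,1],
  [-3,0,-6.4,0,1],
  [-4.5,1,-6.4,0,1],
  [-5,2,-6.4,0,1],
])

```text
time: 11.9
tool_pos: [0.5429, -0.2454, 0.2074]
ee_rot: [3.139, 0.001, 0.781]
wrist_force: [0.9, -0.5, 0.6]
width: 0.0006
finger_force: 0.0
```

```bash
python3 - <<'E'
from h import *
t=snap('scene','s6.png');s=snap('top','t6.png')
a=t['image'][190:280,245:395]; b=s['image'][110:290,240:420]
cv2.imwrite('pics/c6.png',np.hstack([np.vstack([cv2.resize(a,(400,240)),np.zeros((160,400,3),np.uint8)]),cv2.resize(b,(400,400))]))
rows([])
E
```

```text
now [ 0.5446 -0.2474  0.205 ] [1.799e+02 1.000e-01 4.450e+01] t 12.0 q [-0.52  0.19  1.25 -0.    1.7   0.27]
[]
```

View pics/c6.png

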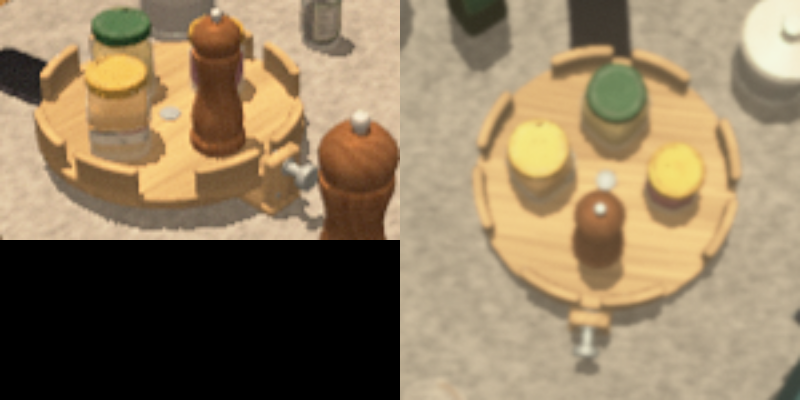

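The mill now stands at the front, top crop (600,230), straight behind the bolt. The slot at crop (592,299) lines up with the block at (590,318). I'll check this numerically and work out the approach to the knob. The hand is yawed -36° so that it clears the look-alike at (0.40,0.07).

```bash
cat >> h.py <<'E'
PU=np.array([np.cos(np.radians(-6)),np.sin(np.radians(-6))]); N=np.array([-PU[1],PU[0]])
def K(r,z=.048): p=C-PU*r-N*.0068; return (p[0],p[1],z,-36,1)
E
python3 - <<'E'
from h import *
s=robot.snapshot('top'); k=2.2222
def ang(u,v,z=.068):
    p=plane(s,240+(u-400)/k,110+v/k,z)[:2]-C; return np.degrees(np.arctan2(p[1],p[0]))%360,np.hypot(*p)
for q in [(577,297),(607,300),(479,155),(476,170),(612,50),(624,53),(734,177),(735,197)]: print(q,ang(*q))
print('mill head',ang(600,208,.19),'mill foot',ang(600,245,.05))
g=cv2.cvtColor(s['image'],cv2.COLOR_BGR2GRAY)
print('rim r=.139 brightness',[(a,int(g[tuple(proj(s,[C[0]+.139*np.cos(np.radians(a)),C[1]+.139*np.sin(np.radians(a)),.068]).round().astype(int)[::-1])])) for a in range(160,190,2)])
rows([K(.235,z=.2),K(.235)])
E
```

```text
(577, 297) (np.float64(167.34747211759188), np.float64(0.13841189021661543))
(607, 300) (np.float64(180.55768305256592), np.float64(0.13764471980119292))
(479, 155) (np.float64(82.60377011205786), np.float64(0.14045559192398088))
(476, 170) (np.float64(89.48751489550422), np.float64(0.1419029073763458))
(612, 50) (np.float64(358.9647414582473), np.float64(0.14072358845594488))
(624, 53) (np.float64(353.44981745362685), np.float64(0.1383783076732031))
(734, 177) (np.float64(269.53404511679156), np.float64(0.13590310840474498))
(735, 197) (np.float64(260.3559264949148), np.float64(0.13880145457094364))
mill head (np.float64(172.44956448486445), np.float64(0.06919947716153109)) mill foot (np.float64(174.8097053169462), np.float64(0.07512753830927833))
rim r=.139 brightness [(160, 200), (162, 205), (164, 200), (166, 189), (168, 168), (170, 191), (172, 203), (174, 203), (176, 200), (178, 181), (180, 177), (182, 179), (184, 174), (186, 192), (188, 190)]
now [ 0.5448 -0.245   0.205 ] [-180.     0.    44.6] t 12.05 q [-0.52  0.19  1.25 -0.    1.7   0.27]
[[4.38, -9.12, 0.2, np.float64(13.44), 1], [4.38, -9.12, 6.28, np.float64(13.44), 1]]
```

The slot is at about 175° against 174° for the bolt, roughly 3 mm off, which is within self-centring. I move to the knob.

servo_tool([
  [0.35,-0.8,0,1.1,1],
  [0.7,-1.5,0,2.2,1],
  [1.1,-2.3,0,3.3,1],
  [1.4,-3,0,4.4,1],
  [1.8,-3.8,0,5.5,1],
  [2.2,-4.5,0,6.6,1],
  [2.5,-5.3,0,7.7,1],
  [2.9,-6,0,8.8,1],
  [3.2,-6.8,0,9.9,1],
  [3.6,-7.5,0,11,1],
])

```text
time: 12.88
tool_pos: [0.4759, -0.0446, 0.2056]
ee_rot: [-3.141, 0.0, -0.373]
wrist_force: [0.7, 0.1, 0.4]
width: 0.0006
finger_force: 0.0
```

servo_tool([
  [0,0,0,0.8,1],
  [0,0,0,1.6,1],
  [0,0,0,2.4,1],
  [0,0,0,2.4,1],
])

```text
time: 13.22
tool_pos: [0.4766, -0.0453, 0.2056]
ee_rot: [-3.141, 0.0, -0.62]
wrist_force: [-0.6, 0.6, 0.3]
width: 0.0005
finger_force: 0.0
```

```bash
python3 - <<'E'
from h import *
rows([K(.235,z=.2),K(.235)])
E
```

```text
now [ 0.4766 -0.0453  0.2056] [-180.     0.   -35.5] t 13.2167 q [-0.21 -0.07  1.53  0.    1.68  1.98]
[[-1.38, -0.97, 0.22, np.float64(0.08), 1], [-1.38, -0.97, 6.3, np.float64(0.08), 1]]
```

servo_tool([
  [-0.7,-0.5,0,0,1],
  [-1.4,-1,0,0,1],
  [-1.4,-1,1,0,1],
  [-1.4,-1,2.2,0,1],
  [-1.4,-1,3.4,0,1],
  [-1.4,-1,4.5,0,1],
  [-1.4,-1,5.5,0,1],
  [-1.4,-1,6.2,0,1],
  [-1.4,-1,6.2,0,1],
  [-1.4,-1,6.2,0,1],
])

```text
time: 14.05
tool_pos: [0.4622, -0.0056, 0.0498]
ee_rot: [3.141, 0.002, -0.619]
wrist_force: [0.2, -0.5, 0.3]
width: 0.0008
finger_force: 0.0
```

```bash
python3 - <<'E'
from h import *
rows([K(r) for r in (.230,.225,.220,.215,.2125,.21,.2075,.205,.2025,.2,.1975,.195,.1925,.19)])
t=snap('scene','s7.png');s=snap('top','t7.png')
a=t['image'][150:290,240:420]
cv2.imwrite('pics/c7.png',cv2.resize(a,(720,560),interpolation=cv2.INTER_CUBIC))
E
```

```text
now [ 0.4622 -0.0056  0.0498] [ 1.799e+02  1.000e-01 -3.540e+01] t 14.05 q [-0.14 -0.02  1.8   0.    1.37  2.05]
[[0.19, -0.11, 0.07, np.float64(0.09), 1], [0.36, -0.2, 0.07, np.float64(0.09), 1], [0.54, -0.3, 0.07, np.float64(0.09), 1], [0.71, -0.4, 0.07, np.float64(0.09), 1], [0.8, -0.45, 0.07, np.float64(0.09), 1], [0.88, -0.5, 0.07, np.float64(0.09), 1], [0.97, -0.55, 0.07, np.float64(0.09), 1], [1.06, -0.6, 0.07, np.float64(0.09), 1], [1.15, -0.65, 0.07, np.float64(0.09), 1], [1.23, -0.7, 0.07, np.float64(0.09), 1], [1.32, -0.74, 0.07, np.float64(0.09), 1], [1.41, -0.79, 0.07, np.float64(0.09), 1], [1.49, -0.84, 0.07, np.float64(0.09), 1], [1.58, -0.89, 0.07, np.float64(0.09), 1]]
```

View pics/c7.png

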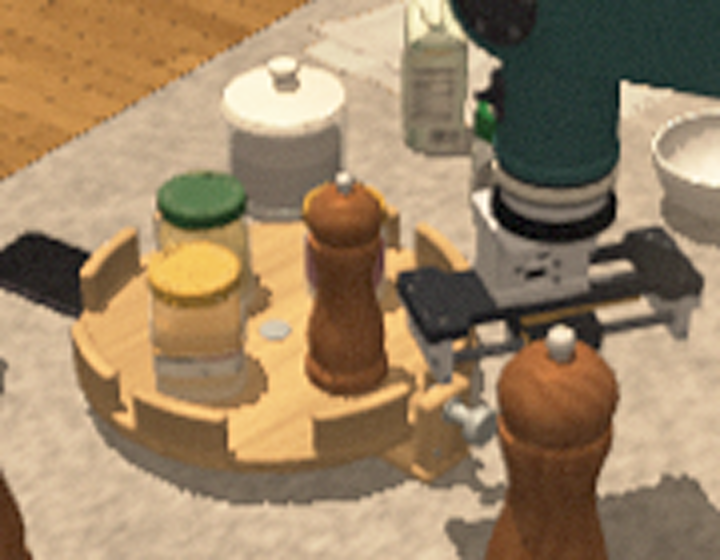

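The fingers are down in front of the knob, partly hidden by the look-alike. The hand is clear of both the tray mill and the look-alike. Now I push slowly.

servo_tool([
  [0.2,-0.1,0,0,1],
  [0.36,-0.2,0,0,1],
  [0.54,-0.3,0,0,1],
  [0.7,-0.4,0,0,1],
  [0.8,-0.45,0,0,1],
  [0.88,-0.5,0,0,1],
  [0.97,-0.55,0,0,1],
  [1.06,-0.6,0,0,1],
  [1.15,-0.65,0,0,1],
  [1.23,-0.7,0,0,1],
])

```text
time: 14.98
tool_pos: [0.4984, -0.0101, 0.0504]
ee_rot: [3.141, 0.0, -0.621]
wrist_force: [-2.7, -0.2, 1.7]
width: 0.0006
finger_force: 1.1
```

servo_tool([
  [0.09,-0.05,0,0,1],
  [0.18,-0.1,0,0,1],
  [0.26,-0.14,0,0,1],
  [0.35,-0.19,0,0,1],
  [0.35,-0.19,0,0,1],
])

```text
time: 15.4
tool_pos: [0.506, -0.0109, 0.0501]
ee_rot: [3.138, 0.006, -0.621]
wrist_force: [-8.5, 0.4, 4.1]
width: 0.0004
finger_force: 4.1
```

```bash
python3 - <<'E'
from h import *
o=robot.get_obs(); print(o['wrist_force'].round(1),'r',-(o['tool_pos'][:2]-C)@PU)
rows([K(.186)])
E
```

```text
[-8.5  0.4  4.1] r 0.1912701392902531
now [ 0.506  -0.0109  0.0501] [179.8   0.3 -35.6] t 15.4 q [-0.13  0.08  1.69 -0.    1.37  2.06]
[[0.17, -0.13, 0.09, np.float64(0.07), 1]]
```

servo_tool([
  [0.08,-0.05,0,0,1],
  [0.16,-0.09,0,0,1],
  [0.16,-0.09,0,0,1],
])

```text
time: 15.65
tool_pos: [0.5063, -0.011, 0.05]
ee_rot: [3.133, 0.014, -0.62]
wrist_force: [-18.5, 1.7, 12.9]
width: 0.0005
finger_force: 9.5
```

servo_tool([
  [-0.2,0.1,0,0,1],
  [-0.6,0.35,0,0,1],
  [-1.2,0.7,0,0,1],
  [-1.2,0.7,0,0,1],
  [-1.2,0.7,-1.5,0,1],
  [-1.2,0.7,-3,0,1],
  [-1.2,0.7,-4.5,0,1],
  [-1.2,0.7,-6,0,1],
  [-1.2,1.5,-7,0,1],
  [-1.2,3,-7,0,1],
])

```text
time: 16.48
tool_pos: [0.4499, -0.0551, 0.2328]
ee_rot: [-3.135, -0.014, -0.616]
wrist_force: [0.7, -1.4, -0.3]
width: 0.0002
finger_force: 0.0
```

servo_tool([
  [0,1.5,0,0,1],
  [0,3,0,0,1],
  [0,4.5,0,0,1],
  [0,6,0,0,1],
  [0,6,0,0,1],
  [0,6,0,0,1],
])

```text
time: 16.98
tool_pos: [0.3576, -0.1792, 0.2259]
ee_rot: [-3.141, -0.002, -0.626]
wrist_force: [-0.5, 0.4, 0.2]
width: 0.0007
finger_force: 0.0
```

```bash
python3 - <<'E'
from h import *
t=snap('scene','s8.png');s=snap('top','t8.png')
a=t['image'][190:280,245:395]; b=s['image'][110:290,240:420]
cv2.imwrite('pics/c8.png',np.hstack([np.vstack([cv2.resize(a,(400,240)),np.zeros((160,400,3),np.uint8)]),cv2.resize(b,(400,400))]))
rows([])
E
```

```text
now [ 0.3584 -0.1773  0.2257] [-1.80e+02 -1.00e-01 -3.56e+01] t 17.0833 q [-0.6  -0.26  1.65  0.    1.75  1.59]
[]
```

View pics/c8.png

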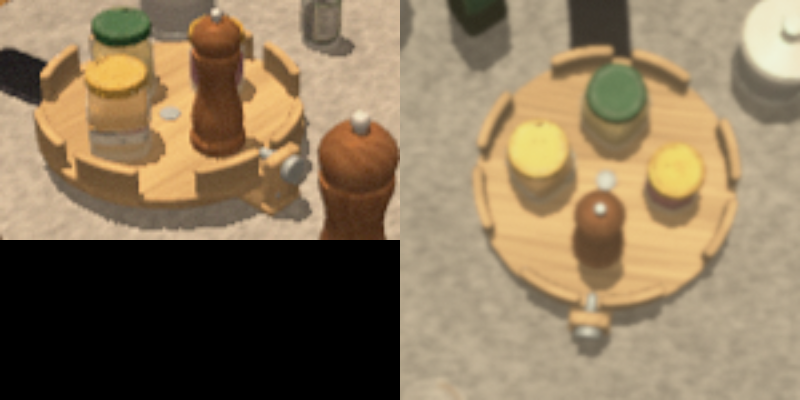

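The bolt's nose now shows inside the rim at top crop (592,300), and the knob sits against the block at (588,335). Mill and jars are all standing, and the arm is clear.

```bash
python3 -c "
from bench import robot
print(robot.close_job())"
```

```text
the job is handed in; nothing more can be done
None
```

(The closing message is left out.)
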